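# Work the seized hitch pin out of its yoke

### The arm

A 6-joint arm with a two-finger parallel gripper is mounted at the origin on the work surface. World frame = base frame: x ahead of the robot, y to its left, z up, the work surface at z = 0. Lengths are in mm, angles in rad, forces in N, time in s.
With the tool pointing down it reaches from about 275 to 850 mm from the base axis. Payload 19 kg.
Tool frame: the origin (TCP) lies where the fingers leave the gripper's body, on its centre line; the fingertips stand 73 mm ahead of it and the grasp point (between the pads) lies 54 mm ahead of it; z points along the fingers, y is the direction in which the jaws open and shut (so a half turn about z gives the same grasp; the last joint's range is limited). The gripper opens to 85 mm and grips with 20 to 120 N. Pads are 22 mm wide; open, the fingers measure 114 mm over their backs; the gripper's body (76 mm by 85 mm) begins 54 mm behind the grasp point. The pads swing forward as they close: fully open they stand 13 mm farther back than shut.
Start: joints at [-1.422, 0.15, 1.437, -0, 1.554, -0.134], TCP at [160.427, -552.143, 303.867] pointing down, gripper open.
Joint ranges: [-2.8, 2.8], [-0.68, 2.1], [0.12, 2.68], [-1.39, 4.53], [0.16, 2.79], [-2.81, 2.81]. Speed limits (rad/s): [1.89, 1.89, 2.22, 3.01, 3.01, 3.01].

### API

Orientations are given as a rotation vector (axis times angle).
In Python, from rig import arm gives the robot as it stands.
- The arm moves only by the shell command python3 -m inch 'ROWS'. ROWS is a JSON object of lists of equal length, an entry for each row: "offset": the shift along the tool's x, y, z in m, a list of three; "spin": the turn about the tool's z in rad; "hand": the finger opening in m, from 0 to 0.0854. In form: {"offset": [[dx, dy, dz], ...], "spin": [spin, ...], "hand": [hand, ...]}. A call has 1 to 5 rows; each row shifts and turns the pose as measured when the row begins, along the tool's axes as they then stand; what a row does not reach is not made up. A row lasts 1/12 s, in which the tool goes at most 41.7 mm and 7.16 degrees, less where a joint would pass 70% of its speed; a pose out of reach is approached as far as the arm can. A call with a gripper value outside its range is refused whole. The fingers move at their own pace and stop on an object; the grip force is fixed at half the most. Time passes only in rows, so rows that do not move let the fingers close. It gives the time, the measured TCP pose, the force and the opening at its end, in the units of the state.
- arm.state(): the state, without advancing time (a new reading comes with each control period).
- arm.snapshot(name): name is "scene" or "side" or "wrist"; returns a dict with "pixels" (400x640x3 uint8, red, green, blue), "fovy" (degrees; the focal length in pixels is half the picture's height over the tangent of half this angle, whatever the lens; pixels are square), "cx", "cy" (the principal point, pixels), "R" (3x3) and "t" (3): a world point X has camera coordinates R X + t. Camera axes: x right, y down, z forward; pixel columns grow to the right and rows downward; lengths in mm; the calibration is good to about 2 mm. A picture is of the moment at which its call begins. There is no depth.
- arm.close_job(): hands the job in, once; it reports no verdict.
The state is a dict: "clock": time; "q": joint angles; "qvel": joint speeds; "joint_torque": joint torques, N m; "position": TCP position; "orientation": TCP orientation; "force": force on the tool from outside, world axes, zero at the start; "moment": the same for the moment, N m; "grip_width": finger opening in mm.
Only numpy, scipy, OpenCV 4.12 (cv2) and the standard library are available. Lean on these libraries where they do the work, as an engineer would, in place of code of your own. Each camera call takes 0.05 s, during which the arm holds its last target. There are 200 camera calls.

### The job

The rusty brown T-handled pin is seized in its hitch yoke and will not come out with a straight pull. Take it by its crossbar and work it free by twisting it back and forth while pulling gently: about 30 degrees anticlockwise, up until it catches, then as far clockwise, up again, and so on until it is out; then put it in the shallow red bin. Leave the blue pin in its own yoke.

Things in the scene. Friction and masses are not known exactly. Their poses are not given: they have to be found in the camera images.
- rusty_pin: Rusty brown steel T-pin, upright, 300 g. Origin: shank axis, underside of its 32 mm collar, resting on the yoke; z up. Crossbar 70 (x) x 16 x 16 mm, centred 34 mm up. Shank 12 mm dia, 36 mm into the bore. Sticks after 1 mm; turned 26 deg anticlockwise (from above) it rises to 11 mm and catches; 26 deg clockwise, to 21 mm; 26 anticlockwise, out. Turn stops near 45 deg.
- stuck_yoke: Fixed dark steel hitch yoke with pale green drawbar end, 205 mm long (x -125 to +80), 56 wide, top 50 mm above the bench. Origin on the bench under its middle; z up. Bore with the rusty pin at x = -50 mm, y = 0; at the start the crossbar lies along the yoke's x within 4 degrees. An identical yoke holds the blue pin.
- red_bin: Shallow open red plastic bin, fixed, outside 200 mm (x) by 160 mm (y) by 45 mm high, walls and floor 5 mm. Origin at the centre of its underside.
- blue_pin: Blue T-pin of the same shape and frame as the rusty one, upright in the other yoke. To be left alone.
There are look-alikes about, which are no part of the job. Several things have the shape of the rusty_pin; the one meant has the colours described above.

How it is judged:
By the outcome, as a careful person would: the job done as asked, in the order asked, and still so for the second after the job is handed in, with the robot touching nothing.
It also fails if it takes over 51 s, if anything falls off the work surface, if the arm or the gripper's body presses on something with over 40 N, if the wrist force passes 120 N, or if a joint passes its speed limit or range.

## Working session

There is one attempt and no reset: what is moved stays moved. The work goes in short steps, Python scripts to look and compute and a shell command to move; the robot and the scene stay as the last step left them, time stands still between calls to the robot, and variables do not carry over. Pictures are saved under pics/ and viewed, about 8 in all and at most 12, crops included, and the job is handed in when it is done.

```bash
mkdir -p pics; ls
cat > h.py <<'E'
import numpy as np, cv2
from rig import arm
def snap(n,f):
    s=arm.snapshot(n); cv2.imwrite('pics/'+f+'.png',s['pixels'][:,:,::-1])
    np.savez('pics/'+f+'.npz',**{k:np.array(v) for k,v in s.items()}); return s
def load(f): return dict(np.load('pics/'+f+'.npz'))
def foc(s): return s['pixels'].shape[0]/2/np.tan(np.radians(float(s['fovy']))/2)
def ray(s,u,v,z):
    R=np.array(s['R']);t=np.array(s['t']);f=foc(s)
    c=-R.T@t; d=R.T@np.array([(u-s['cx'])/f,(v-s['cy'])/f,1])
    return c+d*(z-c[2])/d[2]
def proj(s,X):
    p=np.array(s['R'])@np.array(X)+np.array(s['t']);f=foc(s)
    return p[:2]/p[2]*f+[s['cx'],s['cy']]
E
python3 - <<'E'
from h import *
a=snap('scene','scene0');b=snap('side','side0');w=snap('wrist','wrist0')
import numpy as np
for s in(a,b,w): print(s['fovy'],s['cx'],s['cy'],(-np.array(s['R']).T@np.array(s['t'])).round())
print(arm.state())
E
```

```text
pics
48.297237913957574 312.1600595730469 203.62152076797457 [880. 565. 645.]
42.49273731679076 324.1884130549885 194.81074367624709 [246. 883. 774.]
60.60302887891911 313.5203851210647 203.24384772048757 [ 231. -533.  373.]
{'clock': 0.15, 'q': array([-1.42198437e+00,  1.50871324e-01,  1.43781331e+00,  1.35101450e-05,
        1.55381772e+00, -1.33972672e-01]), 'qvel': array([-0.00136953, -0.00047844, -0.0017437 ,  0.00071718, -0.00019905,
        0.00083307]), 'joint_torque': array([ 3.20987470e-03, -7.13378406e+01, -5.71043408e+01, -3.01671353e-04,
        7.02306657e-03,  4.48413437e-05]), 'position': array([ 160.42574546, -552.05378309,  303.44914406]), 'orientation': array([-3.10934127e+00, -4.42589920e-01, -1.06126271e-05]), 'force': array([ 0.21582476,  0.66044705, -0.02191857]), 'moment': array([ 0.00712942, -0.02878813,  0.0439234 ]), 'grip_width': 85.2550828192625}
```

View pics/scene0.png

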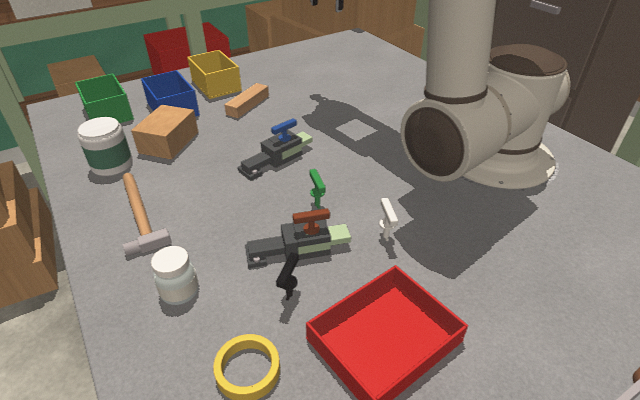

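View pics/side0.png

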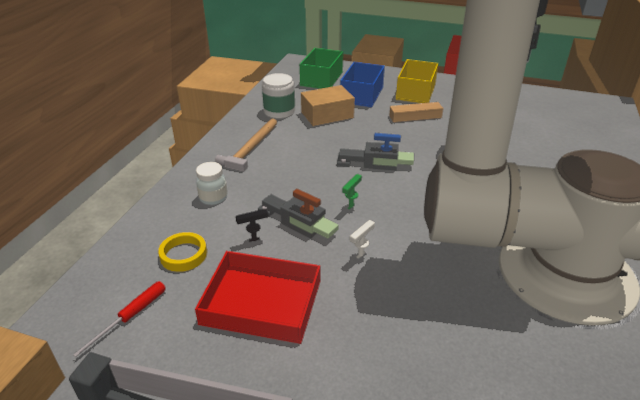

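The scene shows the rusty crossbar at about (311,216), the red bin around (386,332), and the blue pin at (285,128). Black, green and white look-alike pins stand near the rusty one. The side view has the rusty crossbar at (306,198) and the bin at (262,296).

Run:
```python
from h import *
P={}
for f,box in(('scene0',(285,200,340,240)),('side0',(285,180,330,220))):
    s=load(f);im=s['pixels'];hsv=cv2.cvtColor(im,cv2.COLOR_RGB2HSV)
    m=cv2.inRange(hsv,(0,120,40),(14,255,230));k=np.zeros_like(m);x0,y0,x1,y1=box;k[y0:y1,x0:x1]=255;m&=k
    c=max(cv2.findContours(m,0,2)[0],key=cv2.contourArea)
    # crossbar only: drop thin collar/shank
    mm=np.zeros_like(m);cv2.drawContours(mm,[c],-1,255,-1)
    v,u=np.nonzero(mm);print(f,len(u),u.min(),u.max(),v.min(),v.max(),'left v',v[u<=u.min()+2].mean(),'right v',v[u>=u.max()-2].mean())
    for uu,vv in((u.min(),v[u<=u.min()+2].mean()),(u.max(),v[u>=u.max()-2].mean())): print(ray(s,uu,vv,84).round(1))
    cv2.imwrite('pics/crop_%s.png'%f,cv2.resize(np.hstack([im[y0-15:y1+15,x0-15:x1+15,::-1],cv2.merge([mm]*3)[y0-15:y1+15,x0-15:x1+15]]),None,fx=4,fy=4,interpolation=0))
    # bin
    m=cv2.inRange(hsv,(0,180,60),(6,255,255))|cv2.inRange(hsv,(174,180,60),(180,255,255))
    m[:235]=0; cs=cv2.findContours(m,0,2)[0];c=max(cs,key=cv2.contourArea)
    ap=cv2.approxPolyDP(c,6,True)[:,0]
    for p in ap: print('bin',p,ray(s,*p,45).round(),ray(s,*p,0).round())
```

```text
scene0 517 293 328 209 234 left v 217.84 right v 213.5
[596.2  16.5  84. ]
[534.2  41.   84. ]
bin [395 266] [485. 185.  45.] [456. 157.   0.]
bin [307 322] [678. 203.  45.] [663. 176.   0.]
bin [329 350] [675. 263.  45.] [660. 240.   0.]
bin [318 351] [690. 255.  45.] [676. 232.   0.]
bin [329 364] [687. 282.  45.] [673. 260.   0.]
bin [338 362] [675. 286.  45.] [659. 265.   0.]
bin [331 367] [688. 287.  45.] [673. 266.   0.]
bin [359 399] [681. 347.  45.] [666. 330.   0.]
bin [394 397] [638. 370.  45.] [620. 355.   0.]
bin [466 327] [472. 341.  45.] [442. 324.   0.]
side0 331 293 319 189 213 left v 193.2941176470588 right v 201.6
[598.4  22.9  84. ]
[533.2  33.6  84. ]
bin [226 251] [678. 204.  45.] [705. 162.   0.]
bin [195 309] [662. 361.  45.] [688. 328.   0.]
bin [198 324] [640. 389.  45.] [664. 359.   0.]
bin [300 342] [455. 369.  45.] [468. 337.   0.]
bin [319 266] [482. 185.  45.] [497. 142.   0.]
```

```bash
python3 -m inch '{"offset":[[0,0,0],[0,0,0],[0,0,0],[0,0,0],[0,0,0]],"spin":[0.112,0.112,0.112,0.112,0.112],"hand":[0.085,0.085,0.085,0.085,0.085]}'
for i in 1; do python3 -m inch '{"offset":[[0.009,-0.039,0],[0.009,-0.039,0],[0.009,-0.039,0],[0.009,-0.039,0],[0.009,-0.039,0]],"spin":[0,0,0,0,0],"hand":[0.085,0.085,0.085,0.085,0.085]}'; done
```

```text
clock: 0.57
position: [160.4, -551.7, 302.1]
orientation: [-3.104, 0.463, 0.002]
force: [-0.4, 0.1, 0.2]
grip_width: 84.9
clock: 0.98
position: [260.8, -377.7, 298.9]
orientation: [-3.095, 0.491, 0.006]
force: [1.3, -0.8, 0.1]
grip_width: 85.0
```

```bash
python3 -m inch '{"offset":[[0.008,-0.040,0],[0.008,-0.040,0],[0.008,-0.040,0],[0.008,-0.040,0],[0.008,-0.040,0]],"spin":[0,0,0,0,0],"hand":[0.085,0.085,0.085,0.085,0.085]}'
python3 -m inch '{"offset":[[0.008,-0.040,0],[0.008,-0.040,0],[0.008,-0.040,0],[0.008,-0.040,0],[0.008,-0.040,0]],"spin":[0,0,0,0,0],"hand":[0.085,0.085,0.085,0.085,0.085]}'
python3 -m inch '{"offset":[[0.008,-0.040,0],[0.008,-0.040,0],[0,0,0]],"spin":[0,0,0],"hand":[0.085,0.085,0.085]}'
python3 - <<'E'
from h import *
snap('wrist','w1');print(arm.state()['position'],arm.state()['orientation'],arm.state()['q'].round(2))
E
```

```text
clock: 1.4
position: [360.4, -194.5, 299.7]
orientation: [-3.095, 0.495, 0.005]
force: [0.3, -1.5, -0.3]
grip_width: 85.4
clock: 1.82
position: [459.8, -11.1, 301.5]
orientation: [-3.095, 0.496, 0.001]
force: [1.4, -0.9, 0.3]
grip_width: 85.2
clock: 2.07
position: [501.3, 67.3, 301.4]
orientation: [-3.095, 0.488, 0.001]
force: [0.7, -0.6, -0.3]
grip_width: 84.8
[500.32576512  65.38344651 301.31848507] [-3.09635571e+00  4.87918732e-01  2.31453679e-03] [-0.03  0.    1.6   0.01  1.54  1.86]
```

View pics/w1.png

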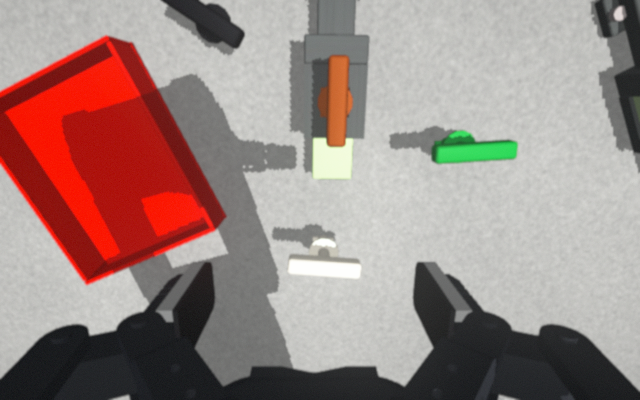

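```bash
cat > loc.py <<'E'
from h import *
def pin(f,z,roi=None):
    s=load(f);hsv=cv2.cvtColor(s['pixels'],cv2.COLOR_RGB2HSV)
    m=cv2.inRange(hsv,(5,120,100),(16,255,255))
    if roi: k=m*0;k[roi[1]:roi[3],roi[0]:roi[2]]=255;m&=k
    m=cv2.morphologyEx(m,cv2.MORPH_OPEN,np.ones((5,5)))
    c=max(cv2.findContours(m,0,2)[0],key=cv2.contourArea);v=cv2.boxPoints(cv2.minAreaRect(c))
    W=np.array([ray(s,*p,z)[:2] for p in v]);e=[W[1]-W[0],W[2]-W[1]];L=max(e,key=np.linalg.norm)
    return v.round(1).tolist(),W.mean(0),[np.linalg.norm(x).round(1) for x in e],(np.degrees(np.arctan2(L[1],L[0]))+90)%180-90
E
python3 - <<'E'
from loc import *
print(pin('w1',92,(300,40,365,160)))
s=load('w1');im=s['pixels'];print(im[80,339],im[102,320],im[102,350])
for p in((339,57),(337.5,146)):print(ray(s,*p,92))
q=arm.state();import scipy.spatial.transform as T;print(T.Rotation.from_rotvec(q['orientation']).as_matrix().round(3))
E
```

```text
([[318.0, 55.0], [352.0, 55.0], [352.0, 145.0], [318.0, 145.0]], array([565.15294103,  29.6260086 ]), [np.float64(25.6), np.float64(67.3)], np.float64(-16.046395609259406))
[208 108  53] [124  69  42] [213 112  56]
[595.08018221  17.39841342  92.        ]
[531.57133657  37.69093551  92.        ]
[[ 0.952 -0.308 -0.   ]
 [-0.308 -0.952  0.007]
 [-0.003 -0.007 -1.   ]]
```

The wrist view shows the rusty crossbar running from (339,57) to (337,146). That puts its centre near (564,28) with a yaw of about -17.7°, and the tool is already aligned to it. All three views agree to within about 2 mm.

```bash
python3 -m inch '{"offset":[[0.036,0.008,0.01],[0.030,0.007,0.03],[0.006,0.001,0.03],[0,0,0.02],[0,0,0]],"spin":[0,0,0,0,0],"hand":[0.085,0.085,0.085,0.085,0.085]}'
python3 - <<'E'
from loc import *
from scipy.spatial.transform import Rotation as T
snap('wrist','w2');q=arm.state();R=T.from_rotvec(q['orientation']).as_matrix();print(q['position'],R.round(3))
print(R.T@(np.array([564,28,138])-q['position']))
E
```

```text
clock: 2.53
position: [565.9, 25.8, 209.1]
orientation: [-3.098, 0.484, -0.003]
force: [-0.9, -0.3, -1.1]
grip_width: 85.0
[566.11989387  25.78178296 211.05754738] [[ 0.952 -0.305  0.004]
 [-0.305 -0.952  0.006]
 [ 0.002 -0.007 -1.   ]]
[-2.85686989 -0.96420242 73.05975824]
```

View pics/w2.png

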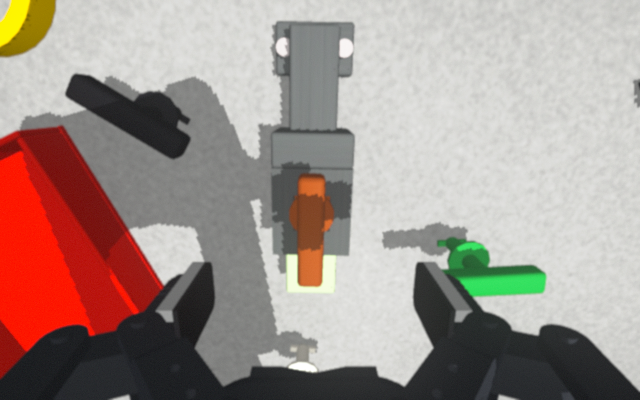

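Run:
```python
from loc import *
s=load('w2')
a,b=ray(s,311,175,92),ray(s,310,286,92);print(a,b,(a+b)/2,np.linalg.norm(a-b))
def tri(obs):
    A=[];B=[]
    for f,u,v in obs:
        s=load(f);o=ray(s,u,v,0);c=-np.array(s['R']).T@np.array(s['t']);d=(o-c)/np.linalg.norm(o-c);M=np.eye(3)-np.outer(d,d);A.append(M);B.append(M@c)
    return np.linalg.solve(sum(A),sum(B))
print('white',tri([('scene0',388,210),('side0',362,234),('w1',325,267)]))
print('green',tri([('scene0',316,181),('side0',352,184),('w1',476,152)]))
from scipy.spatial.transform import Rotation as T
q=arm.state();R=T.from_rotvec(q['orientation']).as_matrix();print(R.T@((a+b)/2+[0,0,46]-q['position']))
```

```text
[598.74153397  16.41304778  92.        ] [532.8190563   38.28979598  92.        ] [565.78029513  27.35142188  92.        ] 69.45765021539985
white [419.84871338  82.93564281  66.42666491]
green [487.18546068 -77.45764161  66.06527472]
[-0.96360561 -0.88909451 73.06343339]
```

The crossbar measures 69.5 mm, against 70 mm given. It is within 1 mm of the gripper's centre line, and the look-alikes are at least 100 mm away. I'll descend and close.

```bash
python3 -m inch '{"offset":[[-0.001,-0.001,0.025],[0,0,0.025],[0,0,0.015],[0,0,0.005],[0,0,0]],"spin":[0,0,0,0,0],"hand":[0.085,0.085,0.085,0.085,0.085]}'
python3 -c "
from rig import arm;print(arm.state()['position'])"
```

```text
clock: 3.0
position: [566.9, 25.2, 147.8]
orientation: [-3.097, 0.487, -0.02]
force: [-0.2, 0.4, 0.4]
grip_width: 85.0
[566.87975296  25.16961955 147.82528858]
```

```bash
python3 -m inch '{"offset":[[-0.002,-0.002,0.008],[0,0,0.002],[0,0,0]],"spin":[0,0,0],"hand":[0.085,0.085,0.085]}'
python3 -m inch '{"offset":[[0,0,0],[0,0,0],[0,0,0],[0,0,0],[0,0,0]],"spin":[0,0,0,0,0],"hand":[0.01,0.01,0.01,0.01,0.01]}'
python3 -m inch '{"offset":[[0,0,0],[0,0,0],[0,0,0]],"spin":[0,0,0],"hand":[0.01,0.01,0.01]}'
```

```text
clock: 3.25
position: [566.7, 27.5, 141.6]
orientation: [-3.096, 0.487, -0.028]
force: [0.8, 0.2, -0.3]
grip_width: 84.8
clock: 3.67
position: [567.5, 27.6, 144.1]
orientation: [-3.096, 0.486, -0.033]
force: [0.5, -0.0, 1.4]
grip_width: 25.0
clock: 3.92
position: [567.6, 27.6, 144.4]
orientation: [-3.096, 0.486, -0.034]
force: [0.6, -0.9, 0.7]
grip_width: 14.6
```

```bash
python3 -m inch '{"offset":[[0,0,0],[0,0,0]],"spin":[0,0],"hand":[0.01,0.01]}'
python3 - <<'E'
from h import *
q=arm.state();print(q['force'],q['moment'],q['grip_width'],q['q'])
snap('wrist','w3')
E
```

```text
clock: 4.08
position: [567.6, 27.6, 144.4]
orientation: [-3.096, 0.486, -0.033]
force: [0.0, -0.3, 2.0]
grip_width: 14.5
[ 0.01874493 -0.32608621  2.01024757] [-0.03052393  0.12278008  0.02768991] 14.467081661139215 [-0.0894963   0.23078535  1.67616526  0.00612338  1.21288687  1.79080633]
```

View pics/w3.png

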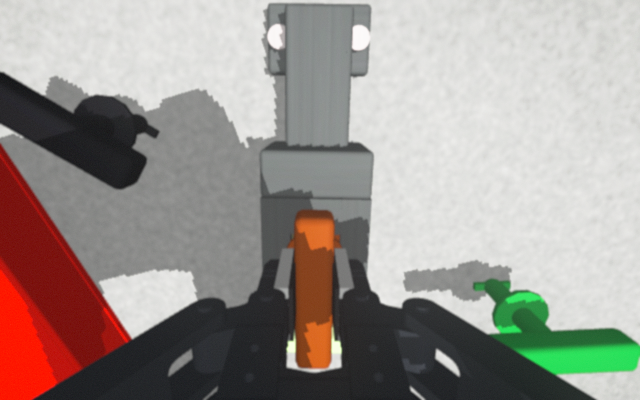

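The bar is held squarely between the pads, around (315,290), and the forces are low. Next is the anticlockwise twist, which is negative spin.

```bash
python3 -m inch '{"offset":[[0,0,-0.001],[0,0,0],[0,0,0],[0,0,0],[0,0,0]],"spin":[0,-0.08,-0.1,-0.1,-0.1],"hand":[0.01,0.01,0.01,0.01,0.01]}'
python3 -c "
from rig import arm;s=arm.state();print(s['force'],s['moment'],s['grip_width'])"
```

```text
clock: 4.55
position: [566.8, 28.3, 144.4]
orientation: [-3.134, -0.124, -0.031]
force: [-2.6, 7.1, 3.4]
grip_width: 14.7
[-2.6451468   7.1493987   3.35368571] [ 1.47888468  0.49515237 -0.05390487] 14.746266289059529
```

```bash
python3 -m inch '{"offset":[[0,0,0],[0,0,0]],"spin":[-0.1,-0.05],"hand":[0.01,0.01]}'
python3 -m inch '{"offset":[[0,0,-0.003],[0,0,-0.003],[0,0,-0.003]],"spin":[0,0,0],"hand":[0.01,0.01,0.01]}'
python3 -c "
from rig import arm;s=arm.state();print(s['position'],s['orientation'],s['force'],s['moment'],s['grip_width'])"
```

```text
clock: 4.72
position: [566.4, 29.4, 144.4]
orientation: [-3.113, -0.376, -0.03]
force: [-1.3, 1.0, 1.8]
grip_width: 14.4
clock: 4.97
position: [566.1, 29.4, 153.1]
orientation: [-3.113, -0.376, -0.029]
force: [1.9, 0.2, -4.0]
grip_width: 14.8
[566.09991692  29.43100886 153.06466969] [-3.11296457 -0.37550644 -0.02856006] [ 1.86108482  0.20669866 -4.03293052] [ 0.22421766 -0.48536864 -0.00828195] 14.80685015286303
```

```bash
python3 -m inch '{"offset":[[0,0,-0.002],[0,0,-0.002]],"spin":[0,0],"hand":[0.01,0.01]}'
python3 -m inch '{"offset":[[0,0,-0.001],[0,0,0]],"spin":[0,0],"hand":[0.01,0.01]}'
```

```text
clock: 5.13
position: [565.4, 29.3, 156.3]
orientation: [-3.113, -0.37, -0.025]
force: [3.5, -0.3, -37.5]
grip_width: 14.5
clock: 5.3
position: [565.3, 29.3, 155.9]
orientation: [-3.113, -0.366, -0.024]
force: [7.2, 1.6, -4.4]
grip_width: 14.6
```

The pin caught at about 11 mm, as described, with a 37 N pull. Next I'll turn clockwise to about -30°.

```bash
python3 -m inch '{"offset":[[0,0,0],[0,0,0],[0,0,0],[0,0,0],[0,0,0]],"spin":[0.1,0.1,0.1,0.1,0.1],"hand":[0.01,0.01,0.01,0.01,0.01]}'
python3 -m inch '{"offset":[[0,0,0],[0,0,0],[0,0,0],[0,0,0],[0,0,0]],"spin":[0.1,0.1,0.1,0.1,0.1],"hand":[0.01,0.01,0.01,0.01,0.01]}'
python3 -c "
from rig import arm;s=arm.state();print(s['position'],s['orientation'],s['force'],s['moment'],s['grip_width'],s['q'][5])"
```

```text
clock: 5.72
position: [566.1, 27.4, 155.7]
orientation: [-3.102, 0.451, -0.023]
force: [1.5, -4.0, -6.1]
grip_width: 14.6
clock: 6.13
position: [565.6, 25.8, 156.0]
orientation: [-2.874, 1.251, -0.019]
force: [0.3, 0.1, -2.8]
grip_width: 14.7
[565.62463862  25.83226479 156.04598981] [-2.87391327  1.25062421 -0.01906129] [ 0.27664047  0.06025866 -2.75122015] [ 0.04205812 -0.02490047  0.00045699] 14.68685581338076 2.2988482206335097
```

```bash
python3 -m inch '{"offset":[[0,0,-0.003],[0,0,-0.003],[0,0,-0.002],[0,0,-0.001]],"spin":[0,0,0,0],"hand":[0.01,0.01,0.01,0.01]}'
python3 -m inch '{"offset":[[0,0,-0.002],[0,0,-0.001],[0,0,0]],"spin":[0,0,0],"hand":[0.01,0.01,0.01]}'
```

```text
clock: 6.47
position: [565.2, 25.5, 165.9]
orientation: [-2.875, 1.25, -0.018]
force: [1.6, 0.7, -20.9]
grip_width: 14.8
clock: 6.72
position: [564.2, 25.4, 165.9]
orientation: [-2.88, 1.243, -0.012]
force: [4.9, -1.1, -4.1]
grip_width: 14.5
```

It caught again at about 21 mm. Now I'll turn anticlockwise to +30°.

```bash
python3 -m inch '{"offset":[[0,0,0],[0,0,0],[0,0,0],[0,0,0],[0,0,0]],"spin":[-0.1,-0.1,-0.1,-0.1,-0.1],"hand":[0.01,0.01,0.01,0.01,0.01]}'
python3 -m inch '{"offset":[[0,0,0],[0,0,0],[0,0,0],[0,0,0],[0,0,0]],"spin":[-0.1,-0.1,-0.1,-0.1,-0.1],"hand":[0.01,0.01,0.01,0.01,0.01]}'
python3 -m inch '{"offset":[[0,0,-0.003],[0,0,-0.003],[0,0,-0.003]],"spin":[0,0,0],"hand":[0.01,0.01,0.01]}'
```

```text
clock: 7.13
position: [565.5, 26.1, 165.9]
orientation: [-3.104, 0.453, -0.019]
force: [3.1, 4.2, -7.9]
grip_width: 14.5
clock: 7.55
position: [565.9, 28.2, 166.5]
orientation: [-3.112, -0.384, -0.023]
force: [0.5, 3.0, -4.3]
grip_width: 14.6
clock: 7.8
position: [565.6, 28.4, 176.1]
orientation: [-3.111, -0.389, -0.022]
force: [-0.1, 0.9, -2.7]
grip_width: 14.7
```

```bash
python3 -m inch '{"offset":[[0,0,-0.006],[0,0,-0.01],[0,0,-0.016],[0,0,-0.02],[0,0,-0.012]],"spin":[0,0,0,0,0],"hand":[0.01,0.01,0.01,0.01,0.01]}'
python3 - <<'E'
from h import *
from scipy.spatial.transform import Rotation as T
snap('side','s1');s=load('s1')
q=arm.state();R=T.from_rotvec(q['orientation']).as_matrix();print(q['position'],q['force'],q['grip_width'],R.T@(np.array([574,273,240])-q['position']))
E
```

```text
clock: 8.22
position: [563.9, 27.4, 244.4]
orientation: [-3.113, -0.375, -0.018]
force: [0.3, 0.5, -2.0]
grip_width: 14.4
[564.39812875  27.34576841 246.50184084] [ 0.09849815 -1.14385978  0.68087201] 14.615252315564982 [  67.58170046 -236.31160186    8.36731477]
```

View pics/s1.png

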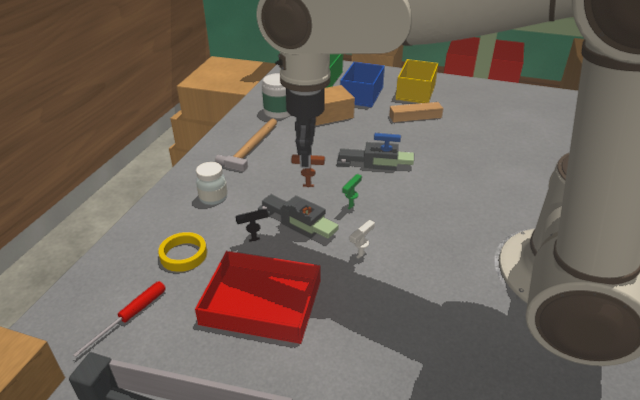

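The side view shows the pin out of the yoke and hanging in the gripper at (308,165), with the empty bore at (306,211). Next I'll carry it over the bin.

```bash
python3 -m inch '{"offset":[[0.006,-0.02,0],[0.010,-0.036,0],[0.010,-0.036,0],[0.010,-0.036,0],[0.010,-0.036,0]],"spin":[0,0,0,0,0],"hand":[0.01,0.01,0.01,0.01,0.01]}'
python3 -m inch '{"offset":[[0.010,-0.036,0],[0.006,-0.02,0],[0,0,0]],"spin":[0,0,0],"hand":[0.01,0.01,0.01]}'
python3 -m inch '{"offset":[[0,0,0],[0,0,0],[0,0,0],[0,0,0],[0,0,0]],"spin":[-0.1,-0.1,-0.1,-0.1,-0.1],"hand":[0.01,0.01,0.01,0.01,0.01]}'
python3 -m inch '{"offset":[[0,0,0],[0,0,0],[0,0,0],[0,0,0],[0,0,0]],"spin":[-0.1,-0.1,-0.1,-0.1,-0.1],"hand":[0.01,0.01,0.01,0.01,0.01]}'
python3 -m inch '{"offset":[[0,0,0],[0,0,0],[0,0,0],[0,0,0],[0,0,0]],"spin":[-0.1,-0.1,-0.1,-0.1,0],"hand":[0.01,0.01,0.01,0.01,0.01]}'
python3 - <<'E'
from h import *
from scipy.spatial.transform import Rotation as T
q=arm.state();R=T.from_rotvec(q['orientation']).as_matrix();print(q['position'],q['q'],R.round(3),R.T@(np.array([574,273,144.4-50+5+2])-q['position']))
E
```

```text
clock: 8.68
position: [571.8, 196.4, 252.0]
orientation: [-3.12, -0.352, -0.031]
force: [1.0, -1.1, -3.2]
grip_width: 14.7
clock: 8.93
position: [573.7, 263.4, 252.8]
orientation: [-3.118, -0.353, -0.032]
force: [-0.7, 0.0, -3.0]
grip_width: 14.5
clock: 9.35
position: [573.0, 264.8, 252.9]
orientation: [2.926, 1.137, 0.031]
force: [0.2, 0.1, -2.8]
grip_width: 14.7
clock: 9.77
position: [573.0, 262.5, 253.6]
orientation: [2.53, 1.847, 0.028]
force: [-0.6, 0.4, -3.3]
grip_width: 14.4
clock: 10.18
position: [573.0, 260.1, 254.3]
orientation: [2.087, 2.331, 0.023]
force: [0.5, -0.6, -2.7]
grip_width: 14.5
[573.0260876  260.06835962 254.27222627] [ 0.30513325  0.27361022  1.38961782 -0.00359837  1.45933053  0.19519629] [[-0.11   0.994  0.019]
 [ 0.994  0.11   0.002]
 [ 0.     0.019 -1.   ]] [ 12.71885642  -0.56944892 152.89211822]
```

With the pin tip 3 mm off the bin floor the TCP is at about 138, so I'll descend roughly 115 mm and correct tool x by 12 mm.

```bash
python3 -m inch '{"offset":[[0.012,0,0.02],[0,0,0.03],[0,0,0.03],[0,0,0.015],[0,0,0]],"spin":[0,0,0,0,0],"hand":[0.01,0.01,0.01,0.01,0.01]}'
python3 -c "
from rig import arm;s=arm.state();print(s['position'],s['force'])"
```

```text
clock: 10.6
position: [574.5, 271.2, 158.7]
orientation: [2.111, 2.305, 0.029]
force: [0.0, -0.0, -2.8]
grip_width: 14.6
[574.54999542 271.15830648 158.67260382] [ 0.04357927 -0.03469351 -2.78763176]
```

```bash
python3 -m inch '{"offset":[[0,0,0.012],[0,0,0.008],[0,0,0.002],[0,0,0]],"spin":[0,0,0,0],"hand":[0.01,0.01,0.01,0.01]}'
python3 -c "
from rig import arm;s=arm.state();print(s['position'],s['force'])"
```

```text
clock: 10.93
position: [575.8, 270.8, 136.9]
orientation: [2.119, 2.296, 0.031]
force: [-0.0, 0.3, -1.7]
grip_width: 14.7
[575.84311827 270.75684023 136.93550568] [-0.01445899  0.33027126 -1.69115142]
```

```bash
python3 -m inch '{"offset":[[0,0,0],[0,0,0],[0,0,0],[0,0,0],[0,0,0]],"spin":[0,0,0,0,0],"hand":[0.085,0.085,0.085,0.085,0.085]}'
python3 -m inch '{"offset":[[0,0,0],[0,0,0],[0,0,0],[0,0,0],[0,0,0]],"spin":[0,0,0,0,0],"hand":[0.085,0.085,0.085,0.085,0.085]}'
python3 -m inch '{"offset":[[0,0,-0.01],[0,0,-0.02],[0,0,-0.03],[0,0,-0.035],[0,0,-0.035]],"spin":[0,0,0,0,0],"hand":[0.085,0.085,0.085,0.085,0.085]}'
python3 -m inch '{"offset":[[0,0,-0.03],[0,0,0],[0,0,0],[0,0,0],[0,0,0]],"spin":[0,0,0,0,0],"hand":[0.085,0.085,0.085,0.085,0.085]}'
python3 -c "
from h import *
snap('wrist','w4');snap('side','s2')
a=load('w4')['pixels'];b=load('s2')['pixels']
cv2.imwrite('pics/c4.png',np.vstack([a[:,:,::-1],b[:,:,::-1]])[::1][:, :640][:800]) 
cv2.imwrite('pics/c4.png',cv2.resize(np.hstack([a,b])[:,:,::-1],(800,250)))"
```

```text
clock: 11.35
position: [577.3, 271.2, 140.9]
orientation: [2.118, 2.293, 0.039]
force: [0.1, 1.0, -0.1]
grip_width: 74.1
clock: 11.77
position: [577.6, 271.3, 141.8]
orientation: [2.118, 2.293, 0.041]
force: [-0.3, -0.1, 0.5]
grip_width: 85.2
clock: 12.18
position: [571.0, 269.7, 270.3]
orientation: [2.123, 2.297, 0.022]
force: [0.7, 0.3, 0.6]
grip_width: 85.0
clock: 12.6
position: [570.5, 269.9, 313.6]
orientation: [2.118, 2.293, 0.041]
force: [0.7, 0.1, -0.2]
grip_width: 84.9
```

View pics/c4.png

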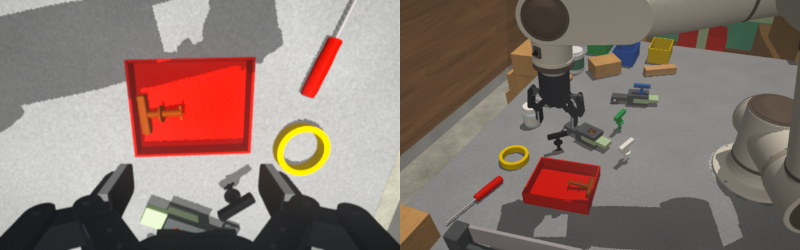

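The pin lies on its side on the bin floor, inside the walls, and the gripper is well clear. The blue pin is still in its yoke and the look-alikes are still standing. I'm handing the job in.

```bash
python3 -c "
from rig import arm;print(arm.state()['qvel'].round(3));print(arm.close_job())"
```

```text
[-0.     0.007  0.001  0.001  0.002 -0.001]
the job is handed in; nothing more can be done
None
```

The rusty pin is out of its yoke and lying in the red bin, and the job is handed in at about 12.7 s of the 51 s allowed.

- **Working it free:** I took it by the crossbar and turned it about 31° anticlockwise, and it rose to about 11 mm and caught. Turning it about 29° clockwise took it to about 21 mm, where it caught again. A last turn of about 31° anticlockwise let it lift out freely.
- **Forces:** the highest wrist force I read was about 38 N, against the 120 N limit.
- **Last pictures:** the pin is on its side on the bin floor, inside the walls. The open gripper is at about 314 mm height, touching nothing. The blue pin is still in its yoke and the look-alikes still stand.
- **Disagreements:**
  - The gripper read about 14.6 mm on the 16 mm bar.
  - I held the bar about 6 mm higher on the pads than intended because the arm drifts up a little when holding. Neither affected the job.

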